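Set the plate-stock status tags

TASK

The tags on the plate stock are out of date: with a fingertip, gently flip the hinged tags over so that exactly the nests with a full stack of four plates show green, and the nests that are down to one or two plates show red. Each tag belongs to the nest right behind it and must end lying fully over on its stop. Only push the tags, never grip them, and do not shift or lift the plates or anything else on the bench.

Things in the scene. Friction and masses are not known exactly. Their poses are not given: they have to be found in the camera images.
- tag_a (a joint): hinge angle of status tag a, rad. 0 = lies forward toward the robot, 55 deg from upright, showing RED; 1.571 = leans back toward its nest, 35 deg past upright, showing GREEN; 0.96 = upright. Stops at both ends. A 30 g plate of slippery plastic, 4 mm thick, white ring on green, white bar on red: falls by its weight onto the stop on its side of upright in under 1 s; moving it takes under 1 N.
- tag_b (a joint): hinge angle of status tag b, rad. 0 = lies forward toward the robot, 55 deg from upright, showing RED; 1.571 = leans back toward its nest, 35 deg past upright, showing GREEN; 0.96 = upright. Stops at both ends. A 30 g plate of slippery plastic, 4 mm thick, white ring on green, white bar on red: falls by its weight onto the stop on its side of upright in under 1 s; moving it takes under 1 N.
- tag_c (a joint): hinge angle of status tag c, rad. 0 = lies forward toward the robot, 55 deg from upright, showing RED; 1.571 = leans back toward its nest, 35 deg past upright, showing GREEN; 0.96 = upright. Stops at both ends. A 30 g plate of slippery plastic, 4 mm thick, white ring on green, white bar on red: falls by its weight onto the stop on its side of upright in under 1 s; moving it takes under 1 N.
- tag_d (a joint): hinge angle of status tag d, rad. 0 = lies forward toward the robot, 55 deg from upright, showing RED; 1.571 = leans back toward its nest, 35 deg past upright, showing GREEN; 0.96 = upright. Stops at both ends. A 30 g plate of slippery plastic, 4 mm thick, white ring on green, white bar on red: falls by its weight onto the stop on its side of upright in under 1 s; moving it takes under 1 N.
- tag_a_hinge (a point): middle of tag a's hinge pin (fixed), 55 mm over the bench; y along the pin, x level from tag to nest, z up. Panel 82 mm wide, to 47 mm from the pin; then a 28 mm wide finger tab, its beaded edge 63.5 mm from the pin: 36 mm above and 52 mm before (-x) the pin when red, 52 mm above and 36 mm behind when green. Fixed half cards of like colour under it end 40 mm from the pin; the tab stands free.
- tag_b_hinge (a point): middle of tag b's hinge pin (fixed), 55 mm over the bench; y along the pin, x level from tag to nest, z up. Panel 82 mm wide, to 47 mm from the pin; then a 28 mm wide finger tab, its beaded edge 63.5 mm from the pin: 36 mm above and 52 mm before (-x) the pin when red, 52 mm above and 36 mm behind when green. Fixed half cards of like colour under it end 40 mm from the pin; the tab stands free.
- tag_c_hinge (a point): middle of tag c's hinge pin (fixed), 55 mm over the bench; y along the pin, x level from tag to nest, z up. Panel 82 mm wide, to 47 mm from the pin; then a 28 mm wide finger tab, its beaded edge 63.5 mm from the pin: 36 mm above and 52 mm before (-x) the pin when red, 52 mm above and 36 mm behind when green. Fixed half cards of like colour under it end 40 mm from the pin; the tab stands free.
- tag_d_hinge (a point): middle of tag d's hinge pin (fixed), 55 mm over the bench; y along the pin, x level from tag to nest, z up. Panel 82 mm wide, to 47 mm from the pin; then a 28 mm wide finger tab, its beaded edge 63.5 mm from the pin: 36 mm above and 52 mm before (-x) the pin when red, 52 mm above and 36 mm behind when green. Fixed half cards of like colour under it end 40 mm from the pin; the tab stands free.
- nest_a_floor (a point): floor centre of the plate nest of tag a, 119 mm behind its hinge, 9 mm over the bench. Holds one stack of plates, the 128 mm side along x of the hinge point. Four aluminium corner guides reach 44 mm above the floor: a full stack (57 mm) stands above them, a low one (14 or 28 mm) stays well below.
- nest_b_floor (a point): floor centre of the plate nest of tag b, 119 mm behind its hinge, 9 mm over the bench. Holds one stack of plates, the 128 mm side along x of the hinge point. Four aluminium corner guides reach 44 mm above the floor: a full stack (57 mm) stands above them, a low one (14 or 28 mm) stays well below.
- nest_c_floor (a point): floor centre of the plate nest of tag c, 119 mm behind its hinge, 9 mm over the bench. Holds one stack of plates, the 128 mm side along x of the hinge point. Four aluminium corner guides reach 44 mm above the floor: a full stack (57 mm) stands above them, a low one (14 or 28 mm) stays well below.
- nest_d_floor (a point): floor centre of the plate nest of tag d, 119 mm behind its hinge, 9 mm over the bench. Holds one stack of plates, the 128 mm side along x of the hinge point. Four aluminium corner guides reach 44 mm above the floor: a full stack (57 mm) stands above them, a low one (14 or 28 mm) stays well below.
- full_1: banded bundle of four white microplates, 88 x 130 x 57 mm: a nest that holds it is FULL. Origin: centre of its underside.
- full_2: banded bundle of four white microplates, 88 x 129 x 57 mm: a nest that holds it is FULL. Origin: centre of its underside.
- low_1: two white microplates, 86 x 128 x 28 mm: a nest that holds only these is NOT full. Origin: centre of its underside.
- low_2: a single white microplate, 86 x 128 x 14 mm: a nest that holds only this is NOT full. Origin: centre of its underside.
- tube_rack: blue rack with capped tubes, 150 x 62 x 62 mm; a bystander, leave it alone. Origin: centre of its underside.
- amber_large: amber reagent bottle with white cap, 54 mm across, 102 mm tall; a bystander, leave it alone. Origin: centre of its underside.
- jar: small white jar with green screw cap, 41 mm across, 46 mm tall; a bystander, leave it alone. Origin: centre of its underside.
- marker: white marker pen with blue cap, 136 mm long, 14 mm high, lying; a bystander, leave it alone. Origin: centre of its underside.
- forceps: steel forceps, 122 mm long, 10 mm high, lying; a bystander, leave it alone. Origin: centre of its underside.
- pipette: white single-channel pipette, 265 mm long, 22 mm high, lying; a bystander, leave it alone. Origin: centre of its underside.
- timer: white bench timer, 41 x 62 x 65 mm, near the front left foot of the tall grey plate instrument that fills the bench to the right of the nests (fixed, solid, beyond x = 0.47 m and right of y = -0.32 m; keep clear of it); a bystander, leave it alone. Origin: centre of its underside.

How it is judged:
By the outcome, as a careful person would: the job done as asked, in the order asked, and still so for the second after the job is handed in, with the robot touching nothing.
It also fails if it takes over 40 s, if anything falls off the work surface, if the arm or the gripper's body presses on something with over 40 N, if the wrist force passes 120 N, or if a joint passes its speed limit or range.

ROBOT

A 6-joint arm with a two-finger parallel gripper is mounted at the origin on a cart in front of the work surface, level with it; the furniture and walls round the work are solid. World frame = base frame: x ahead of the robot, y to its left, z up, the work surface at z = 0. Lengths are in m, angles in rad, forces in N, time in s.
With the tool pointing down it reaches from about 0.3 to 0.775 m from the base axis. Payload 14.6 kg.
Tool frame: the origin (TCP) lies midway between the tips of the shut fingers; the grasp point (between the pads) lies 19 mm behind it; z points along the fingers, y is the line along which they close (so a half turn about z gives the same grasp; the last joint's range is limited). The gripper opens to 94 mm and grips with 3 to 60 N. Pads are 16 mm wide; open, the fingers measure 119 mm over their backs; the gripper's body (75 mm by 177 mm) begins 78 mm behind the grasp point.
Start: joints at [1.25, 0.3, 1.521, -0, 1.321, -0.067], TCP at [0.138, 0.532, 0.205] pointing down, gripper open.
Joint ranges: [-3.03, 3.03], [-0.79, 2.21], [0.23, 2.52], [-1.04, 4.18], [0, 3.07], [-2.55, 2.55]. Speed limits (rad/s): [2.22, 2.22, 2.57, 3.14, 3.14, 3.14].

INTERFACE

Orientations are given as [roll, pitch, yaw] about the fixed x, y, z axes, in that order (R = Rz(yaw) Ry(pitch) Rx(roll)).
In Python, from station import ctrl gives the robot as it stands. The module is installed in compiled form; this text tells all that it offers.
- The arm moves only by the tool servo_tool, never from a script. Its argument "plan" is a list of rows, each a list of 7 numbers: the opening in per cent of the stroke, from 0 (shut) to 100 (fully open), then the shift along the tool's x, y, z in m, then the turn, a rotation vector about the tool's x, y, z in rad. A call has exactly 8 rows; each row shifts and turns the commanded pose from where the row before left it, along the tool's axes as they then stand; what a row does not reach is not made up. A row lasts 1/8 s, in which the tool goes at most 62.5 mm and 10.7 degrees, less where a joint would pass 70% of its speed; a pose out of reach is approached as far as the arm can. A call with a gripper value outside its range is refused whole. The fingers move at their own pace and stop on an object; "force" is the grip in N (left out, the last holds). Time passes only in rows, so rows that do not move let the fingers close, or fill a call up. It gives the time, the measured TCP pose, the force, the opening and the grip force at its end, in the units of the state.
- ctrl.get_obs(): the state, without advancing time (a new reading comes with each control period).
- ctrl.camera(name): name is "side" or "top" or "wrist"; returns a dict with "pixels" (384x512x3 uint8, red, green, blue), "z_map" (384x512 float32, m along the optical axis (not along the pixel's ray), 0 where there is no reading), "mtx" (3x3 intrinsics, pixels), "pose" (4x4, takes a point from camera to world coordinates). Camera axes: x right, y up, looking along -z (the intrinsics and any distortion apply to the point x, -y, -z); pixel columns grow to the right and rows downward; lengths in m; the calibration is good to about 2 mm. A picture is of the moment at which its call begins.
- ctrl.hand_in(): hands the job in; it is judged then, once.
The state is a dict: "time_s": time; "qpos": joint angles; "joint_vel": joint speeds; "tau": joint torques, N m; "ee_pos": TCP position; "eef_rot": TCP orientation; "force": force on the tool from outside, world axes, zero at the start; "moment": the same for the moment, N m; "grip_width": finger opening in m; "grip_force": force on a finger pad.
Only numpy, scipy, OpenCV 4.12 (cv2) and the standard library are available. Lean on these libraries where they do the work, as an engineer would, in place of code of your own. Each camera call takes 0.05 s, during which the arm holds its last target. There are 200 camera calls.

## Working session

There is one attempt and no reset: what is moved stays moved. The work goes in short steps, Python scripts to look and compute and a tool call to move; the robot and the scene stay as the last step left them, time stands still between calls to the robot, and variables do not carry over. Pictures are saved under pics/ and viewed, at most 10 in all, crops included, and the job is handed in when it is done.

Besides the shell and the picture viewer there is one more tool, called after ">>>" as name(argument=value, ...) on one line, values as JSON. servo_tool: Moves the arm, as the interface text tells. Its arguments: {"type":"object","properties":{"plan":{"type":"array","items":{"type":"array","items":{"type":"number"}}},"force":{"type":"number"}},"required":["plan"]}

```bash
mkdir -p pics
cat > h.py <<'E'
import numpy as np, cv2
from station import ctrl
def cloud(c):
    z=c["z_map"].astype(float); h,w=z.shape; v,u=np.mgrid[:h,:w]; K=c["mtx"]
    p=np.stack([(u-K[0,2])/K[0,0]*z,-(v-K[1,2])/K[1,1]*z,-z],-1)
    P=p@c["pose"][:3,:3].T+c["pose"][:3,3]; P[z==0]=np.nan; return P
E
python3 - <<'E'
from h import *
ims=[]
for n in("top","side"):
    c=ctrl.camera(n); np.savez(n+".npz",**c); cv2.imwrite(f"pics/{n}.png",cv2.resize(c["pixels"][...,::-1],(768,576)))
    print(n,c["pose"].round(3).tolist(),{k:v for k,v in c.items() if k not in("pixels","z_map","pose")})
o=ctrl.get_obs(); print(o)
E
```

```text
top [[-0.043, 0.976, -0.214, 0.191], [-0.999, -0.042, 0.006, -0.098], [-0.003, 0.214, 0.977, 1.535], [0.0, 0.0, 0.0, 1.0]] {'mtx': array([[492.31408984,   0.        , 255.93658678],
       [  0.        , 492.31408984, 195.69380835],
       [  0.        ,   0.        ,   1.        ]])}
side [[0.991, -0.108, 0.074, 0.613], [0.131, 0.807, -0.576, -0.754], [0.003, 0.581, 0.814, 0.981], [0.0, 0.0, 0.0, 1.0]] {'mtx': array([[351.82901751,   0.        , 255.26560406],
       [  0.        , 351.82901751, 191.65275222],
       [  0.        ,   0.        ,   1.        ]])}
{'time_s': 0.1, 'qpos': array([ 1.25040358e+00,  3.00403644e-01,  1.52149366e+00,  1.84589822e-05,
        1.32069961e+00, -6.66287487e-02]), 'joint_vel': array([-0.00105424, -0.00146783, -0.00114765,  0.00055064, -0.00120258,
       -0.00021309]), 'tau': array([ 5.89793326e-04, -5.32646012e+01, -3.53285801e+01,  7.09031546e-02,
        2.35365290e-02, -6.28556654e-05]), 'ee_pos': array([0.13801952, 0.53216848, 0.20496031]), 'eef_rot': array([-3.14059182e+00, -8.47032342e-05,  2.88782404e+00]), 'force': array([ 0.1416105 ,  0.33893685, -0.33361538]), 'moment': array([-0.01420164,  0.0042689 ,  0.04448863]), 'grip_force': 0.0, 'grip_width': 0.09395129212124918}
```

View pics/top.png

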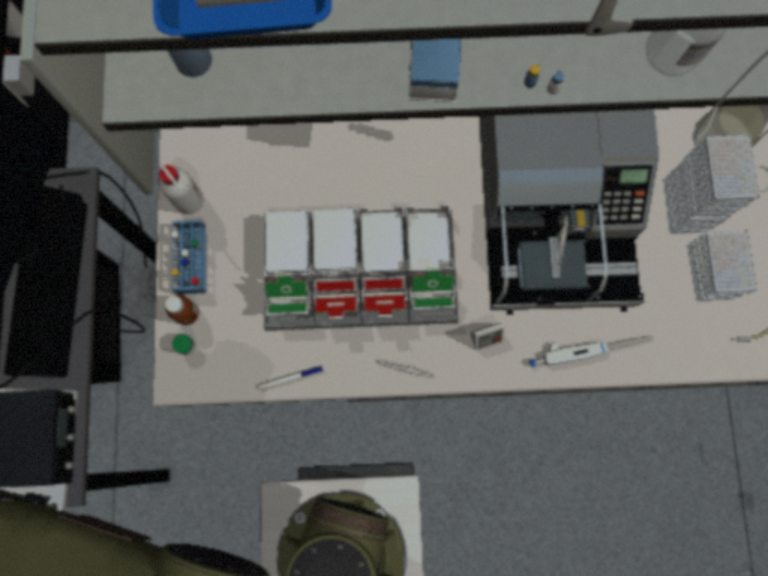

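View pics/side.png

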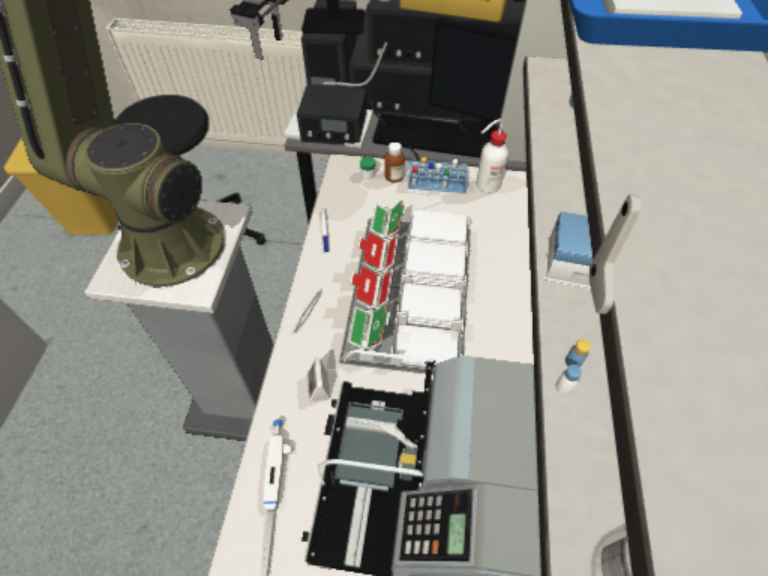

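Top view: four nests in a row with stacks at (288,240), (335,238), (382,240), (430,240). The tags below them read green, red, red, green from left to right. A shelf overhangs behind. Next I'll measure the stack heights and tag geometry.

Run:
```python
from h import *
for n in("top","side"):
    c=dict(np.load(n+".npz")); P=cloud(c); hsv=cv2.cvtColor(c["pixels"],cv2.COLOR_RGB2HSV).astype(int)
    H,S,V=hsv[...,0],hsv[...,1],hsv[...,2]
    box=(P[...,0]>.3)&(P[...,0]<.85)&(P[...,1]>-.31)&(P[...,1]<.28)&(P[...,2]<.2)
    for nm,m in(("red",((H<8)|(H>172))&(S>140)),("green",(H>45)&(H<85)&(S>100)),("white",(S<30)&(V>190)&(P[...,2]>.012))):
        k,l,st,_=cv2.connectedComponentsWithStats((m&box).astype(np.uint8))
        for i in range(1,k):
            if st[i,4]<40: continue
            q=P[l==i]; r=cv2.minAreaRect((q[:,:2]*1000).astype(np.float32))
            print(n,nm,st[i,4],"min",np.percentile(q,2,0).round(3),"max",np.percentile(q,98,0).round(3),"med",np.median(q,0).round(3),np.round(r[0]),np.round(r[1]),round(r[2],1))
    # shelf
    q=P[(P[...,2]>.25)&(P[...,1]<.3)&(P[...,1]>-.4)&(P[...,0]>.2)]
    if len(q): print("shelf/high min",np.percentile(q,.5,0).round(3),q.min(0).round(3))
    # row profile along x at each nest column
    for y in(.1,.0,-.1): pass
c=dict(np.load("top.npz")); P=cloud(c)
for u in(191,223,255,287): print(u,[tuple(np.round(P[v,u]*1000).astype(int)) for v in range(138,222,3)])
v=160; print([tuple(np.round(P[v,u]*1000).astype(int)) for u in range(170,310,3)])
```

```text
top red 124 min [ 0.526 -0.141  0.059] max [ 0.539 -0.071  0.082] med [ 0.533 -0.106  0.071] [ 533. -106.] [71. 14.] 89.6
top red 123 min [ 0.527 -0.042  0.059] max [0.539 0.027 0.081] med [ 0.533 -0.006  0.07 ] [533.  -8.] [71. 14.] 89.5
top red 217 min [ 0.47  -0.144  0.06 ] max [ 0.508 -0.068  0.09 ] med [ 0.489 -0.106  0.076] [ 489. -106.] [40. 79.] 0.2
top red 213 min [ 0.471 -0.045  0.06 ] max [0.509 0.031 0.09 ] med [ 0.49  -0.006  0.075] [488.  -6.] [43. 79.] 0.1
top green 234 min [ 0.519 -0.244  0.061] max [ 0.546 -0.166  0.102] med [ 0.531 -0.205  0.081] [ 529. -205.] [49. 76.] 24.3
top green 218 min [0.519 0.055 0.062] max [0.546 0.129 0.101] med [0.532 0.092 0.082] [533.  93.] [78. 28.] 89.6
top green 105 min [ 0.484 -0.24   0.056] max [ 0.5   -0.17   0.073] med [ 0.492 -0.206  0.065] [ 492. -205.] [71. 16.] 89.5
top green 101 min [0.485 0.058 0.057] max [0.501 0.125 0.075] med [0.492 0.092 0.066] [493.  91.] [17. 71.] 0.1
shelf/high min [ 0.764 -0.396  0.304] [ 0.758 -0.4    0.296]
side red 199 min [ 0.467 -0.047  0.06 ] max [0.509 0.028 0.091] med [ 0.49  -0.01   0.075]
[... 7965 characters left out ...]
, np.int64(-154), np.int64(1)), (np.int64(635), np.int64(-163), np.int64(27)), (np.int64(636), np.int64(-173), np.int64(25)), (np.int64(635), np.int64(-182), np.int64(25)), (np.int64(636), np.int64(-192), np.int64(20)), (np.int64(634), np.int64(-201), np.int64(26)), (np.int64(633), np.int64(-211), np.int64(29)), (np.int64(633), np.int64(-220), np.int64(26)), (np.int64(633), np.int64(-230), np.int64(25)), (np.int64(633), np.int64(-240), np.int64(24)), (np.int64(638), np.int64(-251), np.int64(6)), (np.int64(640), np.int64(-262), np.int64(-3)), (np.int64(639), np.int64(-271), np.int64(0)), (np.int64(638), np.int64(-281), np.int64(1))]<stdin>:19: RuntimeWarning: invalid value encountered in cast
```

Left to right: full/green is right, full/red (y≈-0.007) must go green, two plates/red is right, one plate/green (y≈-0.206) must go red. The hinges are at x≈0.515. I'll align the yaw, shut the fingers and travel.

>>> servo_tool(plan=[[0, 0, 0, 0, 0, 0, -0.127], [0, 0, 0, 0, 0, 0, -0.127], [0, -0.03, -0.054, 0, 0, 0, 0], [0, -0.03, -0.054, 0, 0, 0, 0], [0, -0.03, -0.054, 0, 0, 0, 0], [0, -0.03, -0.054, 0, 0, 0, 0], [0, -0.03, -0.054, 0, 0, 0, 0], [0, -0.03, -0.054, 0, 0, 0, 0]], force=10)

```text
time_s: 1.1
ee_pos: [0.3186, 0.2066, 0.2055]
eef_rot: [3.141, 0.0, -3.141]
force: [0.8, 1.0, 0.7]
grip_width: 0.0178
grip_force: 0.0
```

Now over to in front of tag 2, at (0.435, -0.007).

>>> servo_tool(plan=[[0, -0.028, -0.053, 0, 0, 0, 0], [0, -0.028, -0.053, 0, 0, 0, 0], [0, -0.028, -0.053, 0, 0, 0, 0], [0, -0.028, -0.053, 0, 0, 0, 0], [0, 0, 0, 0.03, 0, 0, 0], [0, 0, 0, 0.03, 0, 0, 0], [0, 0, 0, 0, 0, 0, 0], [0, 0, 0, 0, 0, 0, 0]])

```text
time_s: 2.1
ee_pos: [0.4306, -0.0035, 0.1465]
eef_rot: [-3.141, 0.001, -3.141]
force: [0.1, -0.3, 0.1]
grip_width: 0.0004
grip_force: 0.0
```

>>> servo_tool(plan=[[0, 0, -0.003, 0.035, 0, 0, 0], [0, 0, 0, 0.035, 0, 0, 0], [0, 0, 0, 0, 0, 0, 0], [0, -0.01, 0, 0, 0, 0, 0], [0, -0.01, 0, -0.002, 0, 0, 0], [0, -0.01, 0, -0.004, 0, 0, 0], [0, -0.008, 0, -0.004, 0, 0, 0], [0, 0, 0, 0, 0, 0, 0]])

```text
time_s: 3.1
ee_pos: [0.4688, -0.0066, 0.0858]
eef_rot: [-3.142, 0.001, -3.141]
force: [0.4, -0.2, -0.5]
grip_width: 0.0006
grip_force: 0.0
```

Run:
```python
from h import *
c=ctrl.camera("side"); cv2.imwrite("pics/s2.png",cv2.resize(c["pixels"][100:270,190:350,::-1],None,fx=3.5,fy=3.5)); print(ctrl.get_obs()["ee_pos"],ctrl.get_obs()["force"])
```

```text
[ 0.46832952 -0.00655509  0.08551935] [-0.32389527  1.17778653 -0.42517974]
```

View pics/s2.png

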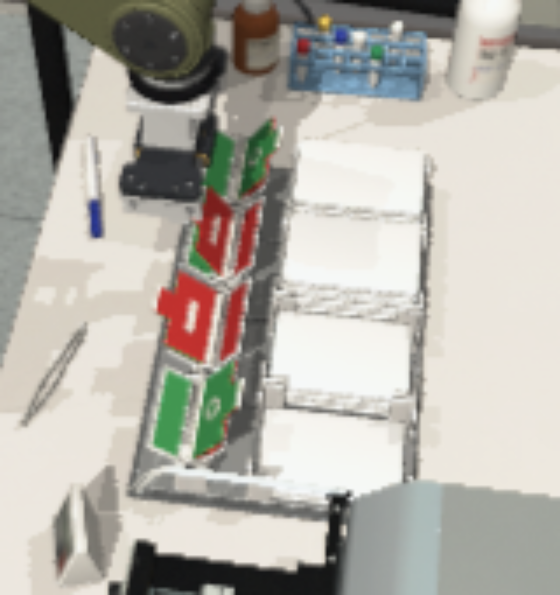

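The second tag (crop 215,235) is now raised by the finger, with the green half card showing beneath it. I'll continue over the top.

>>> servo_tool(plan=[[0, -0.007, 0, -0.006, 0, 0, 0], [0, -0.009, 0, -0.005, 0, 0, 0], [0, -0.01, 0, -0.003, 0, 0, 0], [0, -0.01, 0, -0.001, 0, 0, 0], [0, -0.01, 0, 0, 0, 0, 0], [0, -0.008, 0, 0, 0, 0, 0], [0, 0, 0, 0, 0, 0, 0], [0, 0, 0, 0, 0, 0, 0]])

```text
time_s: 4.15
ee_pos: [0.522, -0.0065, 0.1003]
eef_rot: [3.142, -0.0, -3.141]
force: [0.5, 0.9, 0.4]
grip_width: 0.0005
grip_force: 0.0
```

>>> servo_tool(plan=[[0, 0.01, 0, 0, 0, 0, 0], [0, 0.02, 0, -0.02, 0, 0, 0], [0, 0, 0, -0.05, 0, 0, 0], [0, 0, -0.02, -0.02, 0, 0, 0], [0, -0.03, -0.05, 0, 0, 0, 0], [0, -0.03, -0.05, 0, 0, 0, 0], [0, -0.03, -0.05, 0, 0, 0, 0], [0, 0, -0.025, 0, 0, 0, 0]])

```text
time_s: 5.15
ee_pos: [0.5823, -0.2037, 0.1896]
eef_rot: [3.141, -0.001, 3.14]
force: [-0.1, -0.3, 0.1]
grip_width: 0.0005
grip_force: 0.0
```

Run:
```python
from h import *
c=ctrl.camera("side"); cv2.imwrite("pics/s3.png",cv2.resize(c["pixels"][100:270,190:350,::-1],None,fx=3.5,fy=3.5)); print(ctrl.get_obs()["ee_pos"],ctrl.get_obs()["force"])
```

```text
[ 0.58153363 -0.20553103  0.18961639] [-0.48009261 -1.95297695 -0.01435498]
```

View pics/s3.png

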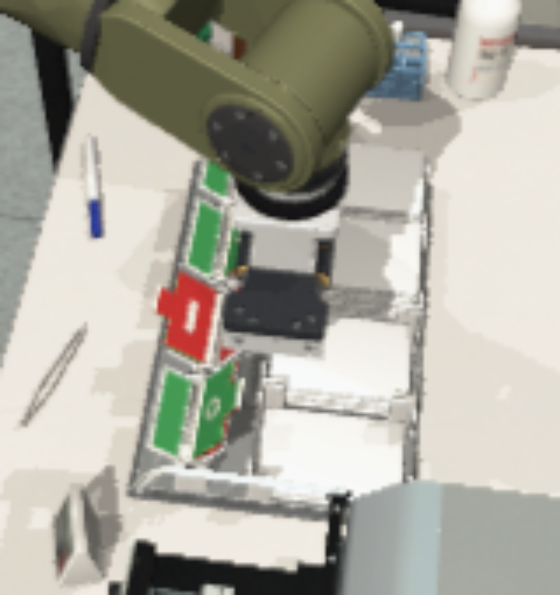

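Tag 2 now shows green. A white rail sits near the instrument, so I'll check clearance before descending at tag 4.

Run:
```python
from h import *
for n in("top","side"):
    P=cloud(dict(np.load(n+".npz")))
    m=(P[...,0]>.45)&(P[...,0]<.72)&(P[...,1]<-.255)&(P[...,1]>-.42)&(P[...,2]>.06)
    q=P[m]; q=q[q[:,1].argsort()[::-1]]; print(n,len(q),q[:300:20].round(3).tolist(), q[q[:,2]>.12][:6].round(3).tolist())
```

```text
top 2435 [[0.491, -0.326, 0.062], [0.688, -0.328, 0.087], [0.684, -0.328, 0.06], [0.713, -0.328, 0.098], [0.669, -0.328, 0.201], [0.69, -0.329, 0.106], [0.68, -0.329, 0.144], [0.678, -0.329, 0.097], [0.664, -0.329, 0.089], [0.659, -0.329, 0.15], [0.706, -0.329, 0.062], [0.719, -0.33, 0.157], [0.634, -0.331, 0.188], [0.668, -0.331, 0.202], [0.504, -0.332, 0.19]] [[0.659, -0.328, 0.161], [0.688, -0.328, 0.156], [0.675, -0.328, 0.209], [0.654, -0.328, 0.158], [0.695, -0.328, 0.137], [0.709, -0.328, 0.144]]
side 2014 [[0.489, -0.329, 0.063], [0.655, -0.332, 0.189], [0.491, -0.333, 0.172], [0.496, -0.334, 0.061], [0.523, -0.334, 0.204], [0.559, -0.335, 0.203], [0.657, -0.335, 0.191], [0.636, -0.336, 0.203], [0.619, -0.336, 0.199], [0.491, -0.337, 0.162], [0.561, -0.337, 0.202], [0.602, -0.337, 0.202], [0.624, -0.338, 0.198], [0.479, -0.339, 0.06], [0.698, -0.34, 0.221]] [[0.703, -0.329, 0.218], [0.647, -0.331, 0.158], [0.668, -0.331, 0.201], [0.691, -0.331, 0.218], [0.675, -0.331, 0.209], [0.7, -0.331, 0.22]]
```

Nothing stands closer than y=-0.326, which leaves over 30 mm. I'll descend behind tag 4 and push it forward.

>>> servo_tool(plan=[[0, 0, 0.003, 0.045, 0, 0, 0], [0, 0, 0, 0.046, 0, 0, 0], [0, 0, 0, 0, 0, 0, 0], [0, 0.01, 0, 0, 0, 0, 0], [0, 0.01, 0, 0, 0, 0, 0], [0, 0.01, 0, 0, 0, 0, 0], [0, 0.01, 0, 0, 0, 0, 0], [0, 0.01, 0, 0, 0, 0, 0]])

```text
time_s: 6.2
ee_pos: [0.5316, -0.1986, 0.0997]
eef_rot: [-3.141, 0.0, -3.141]
force: [0.1, 0.9, 0.1]
grip_width: 0.0004
grip_force: 0.0
```

>>> servo_tool(plan=[[0, 0.01, 0, -0.001, 0, 0, 0], [0, 0.01, 0, 0, 0, 0, 0], [0, 0.008, 0, 0, 0, 0, 0], [0, 0, 0, 0, 0, 0, 0], [0, 0, 0, 0, 0, 0, 0], [0, 0, 0, -0.03, 0, 0, 0], [0, 0, 0, -0.05, 0, 0, 0], [0, 0.03, 0, -0.05, 0, 0, 0]])

```text
time_s: 7.2
ee_pos: [0.4746, -0.1984, 0.2316]
eef_rot: [3.141, -0.0, -3.14]
force: [-0.1, -0.3, -0.4]
grip_width: 0.0002
grip_force: 0.0
```

>>> servo_tool(plan=[[0, 0.02, 0.05, 0, 0, 0, 0], [0, 0.02, 0.055, 0, 0, 0, 0], [0, 0.02, 0.055, 0, 0, 0, 0], [0, 0.02, 0.055, 0, 0, 0, 0], [0, 0.02, 0.055, 0, 0, 0, 0], [0, 0.02, 0.055, 0, 0, 0, 0], [0, 0.02, 0.055, 0, 0, 0, 0], [0, 0, 0, 0, 0, 0, 0]])

```text
time_s: 8.2
ee_pos: [0.3329, 0.1843, 0.2306]
eef_rot: [3.141, 0.0, -3.135]
force: [-0.2, 0.1, 1.3]
grip_width: 0.0002
grip_force: 0.0
```

Run:
```python
from h import *
c=ctrl.camera("side"); t=ctrl.camera("top"); f=lambda i:cv2.resize(i[...,::-1],None,fx=2.4,fy=2.4)
cv2.imwrite("pics/s4.png",np.hstack([f(c["pixels"][95:265,190:350]),f(t["pixels"][95:265,80:245+95][:, :170])]))
for n,c in(("top",t),("side",c)):
    P=cloud(c);A=cloud(dict(np.load(n+".npz")))
    print(n,[(y,np.round([np.nanmedian(Q[(abs(Q[...,0]-.634)<.04)&(abs(Q[...,1]-y)<.03)],0) for Q in(A,P)],3).tolist()) for y in(.09,-.007,-.106,-.206)])
print(ctrl.get_obs()["ee_pos"],ctrl.get_obs()["time_s"])
```

```text
top [(0.09, [[0.635, 0.09, 0.066], [0.633, 0.09, 0.066]]), (-0.007, [[0.633, -0.007, 0.066], [0.633, -0.007, 0.066]]), (-0.106, [[0.634, -0.106, 0.037], [0.633, -0.106, 0.037]]), (-0.206, [[0.634, -0.206, 0.023], [0.634, -0.206, 0.023]])]
side [(0.09, [[0.634, 0.09, 0.065], [0.634, 0.089, 0.065]]), (-0.007, [[0.634, -0.007, 0.065], [0.634, -0.008, 0.065]]), (-0.106, [[0.635, -0.107, 0.037], [0.634, -0.107, 0.036]]), (-0.206, [[0.634, -0.207, 0.023], [0.634, -0.206, 0.023]])]
[0.33418879 0.18167767 0.23048511] 8.3
```

View pics/s4.png

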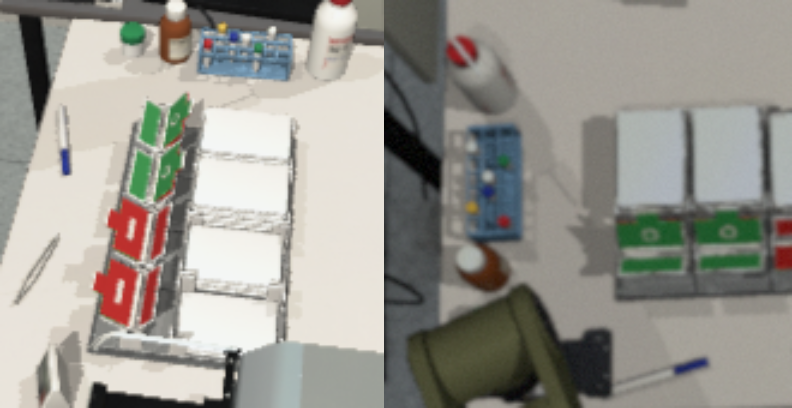

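The tags now read green, green, red, red from left to right (side crop at (165,120), (155,170), (125,230), (115,290)). All lie on their stops, and the plates have not moved.

```bash
python3 -c "
from station import ctrl
print(ctrl.hand_in())"
```

```text
the job is handed in; nothing more can be done
None
```

I flipped the second tag to green and the fourth to red, so the two full nests now show green and the two low ones red. All tags lie on their stops, the plates did not move, and the job is handed in.

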